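# Put away the hinges and countersink bits

### The arm

A 6-joint arm with a two-finger parallel gripper is mounted at the origin on the work surface. World frame = base frame: x ahead of the robot, y to its left, z up, the work surface at z = 0. Lengths are in m, angles in rad, forces in N, time in s.
With the tool pointing down it reaches from about 0.225 to 0.875 m from the base axis. Payload 3.4 kg.
Tool frame: the origin (TCP) lies between the finger pads; the fingertips stand 22 mm ahead of it and the grasp point (between the pads) lies 3 mm ahead of it (manip.finger_overhang is the distance from the TCP to the fingertips, in m); z points along the fingers, y is the line along which they close (so a half turn about z gives the same grasp; the last joint's range is limited). The gripper opens to 85 mm and grips with 20 to 120 N. Pads are 22 mm wide; open, the fingers measure 114 mm over their backs; the gripper's body (76 mm by 85 mm) begins 54 mm behind the grasp point. The pads swing forward as they close: fully open they stand 13 mm farther back than shut.
Start: joints at [-1.376, 0.276, 1.505, -0, 1.361, -0.121], TCP at [0.179, -0.547, 0.232] pointing down, gripper open.
Joint ranges: [-2.89, 2.89], [-0.75, 2.08], [0.22, 2.7], [-1.18, 4.32], [0.11, 2.71], [-2.7, 2.7]. Speed limits (rad/s): [2.57, 2.57, 3.14, 3.14, 3.14, 3.14].

### API

Orientations are given as a unit quaternion [w, x, y, z].
In Python, from rig import get_state, eyes, order, manip gives the robot as it stands.
- The arm moves only by the tool drive_tool, never from a script. Its argument "rows" is a list of rows, each a list of 4 numbers: the shift along the tool's x, y, z in units of 25 mm (1.0 is 25 mm), then the turn about the tool's z in units of 6 degrees (1.0 is 6 degrees). A call has exactly 8 rows; each row is the pose to reach, as a shift and turn from the pose commanded when the call began, along the tool's axes at that moment; what a row does not reach only later rows make up. A row lasts 1/12 s, in which the tool goes at most 41.7 mm and 7.16 degrees, less where a joint would pass 70% of its speed; a pose out of reach is approached as far as the arm can. A call with a gripper value outside its range is refused whole. "grip" is the finger opening in mm, from 0 to 85.4, set as the call begins (left out, the last holds). The fingers move at their own pace and stop on an object; "newtons" is the grip in N (left out, the last holds). Time passes only in rows, so rows that repeat a pose let the fingers close, or fill a call up. It gives the time, the measured TCP pose, the force, the opening and the grip force at its end, in the units of the state.
- get_state(): the state, without advancing time (a new reading comes with each control period).
- eyes.get_image(name): name is "side" or "top"; returns (picture, depth): 384x512x3 uint8, red, green, blue; 384x512 float32, m along the optical axis (not along the pixel's ray), 0 where there is no reading.
- eyes.camera_info(name): a dict with "fx", "fy", "cx", "cy" (pixels), "dist" ([k1, k2, p1, p2, k3] as OpenCV has them; the pictures are not rectified), "R" (3x3) and "t" (3): a world point X has camera coordinates R X + t. Camera axes: x right, y down, z forward; pixel columns grow to the right and rows downward; lengths in m; the calibration is good to about 2 mm. A picture is of the moment at which its call begins. camera_info takes no time and is no camera call.
- order.sign_off(): hands the job in; it is judged then, once.
The state is a dict: "clock": time; "qpos": joint angles; "qd": joint speeds; "effort": joint torques, N m; "position": TCP position; "ee_rot": TCP orientation; "contact_force": force on the tool from outside, world axes, zero at the start; "moment": the same for the moment, N m; "width": finger opening in m; "gripper_force": force on a finger pad.
Only numpy, scipy, OpenCV 4.12 (cv2) and the standard library are available. Lean on these libraries where they do the work, as an engineer would, in place of code of your own. Each camera call takes 0.05 s, during which the arm holds its last target. There are 200 camera calls.

### The job

Put the long hinge in the long grey tray and the short hinge in the short grey tray. Lift the flap of the black drill bit case until it stands up, and lay the large countersink bit in the left and the small one in the right compartment of its lower tier (left and right as seen from the robot). Lay each piece flat in the middle of its place, its length running straight from the front of the tray or case (the side nearest the robot) to the back, leave the flap standing open, and leave the flat steel mending plate where it lies.

Things in the scene. Friction and masses are not known exactly. Their poses are not given: they have to be found in the camera images.
- hinge_long: Longer of two satin chrome hinges, folded shut: slab 90 mm long, 34 mm wide, 9 mm thick, with an 11 mm thick knuckle barrel along one long edge, four screw holes; about 160 g. Lies flat, long axis within 0.4 rad of pointing away from the robot. Origin: centre of its underside; x along its length, y across its width, z up.
- hinge_short: Shorter of two satin chrome hinges, folded shut: slab 56 mm long, 28 mm wide, 8 mm thick, with a 10 mm thick knuckle barrel along one long edge, three screw holes; about 70 g. Lies flat, long axis within 0.4 rad of pointing away from the robot. Origin: centre of its underside; x along its length, y across its width, z up.
- bit_large: Larger of two steel countersink bits: 76 mm long, resting on a square stop collar 20 x 20 mm, 27 mm long, at its middle (grip it there, across y); conical cutter at +x, thin dark shank at -x; about 110 g. Lies flat, long axis within 0.4 rad of pointing away from the robot. Origin: centre of the collar's underside; x along the bit, z up.
- bit_small: Smaller of two steel countersink bits: 50 mm long, resting on a square stop collar 14 x 14 mm, 18 mm long, at its middle (grip it there, across y); conical cutter at +x, thin dark shank at -x; about 45 g. Lies flat, long axis within 0.4 rad of pointing away from the robot. Origin: centre of the collar's underside; x along the bit, z up.
- tray_long: Longer of two open grey resin trays, fixed to the worktop: 124 mm long (x), 96 mm wide (y), 14 mm high, walls and floor 4 mm thick (inner floor 116 x 88 mm, 4 mm up). Origin: centre of its underside; x along its length, away from the robot within 0.15 rad, z up.
- tray_short: Shorter (square) of two open grey resin trays, fixed to the worktop: 90 mm (x) by 90 mm (y), 14 mm high, walls and floor 4 mm thick (inner floor 82 x 82 mm, 4 mm up). Origin: centre of its underside; x (the way its hinge must lie) away from the robot within 0.15 rad, z up.
- case: Black drill bit case, fixed: 110 (x) x 170 (y) x 34 mm high without flap, walls and floor 4 mm. Lower tier: floor 4 mm up, split along x at y=0 by a wall 4 mm thick (top 18 mm up) into left (+y) and right (-y) compartments 102 mm (x) x 79 mm, centred at x=0, y=+41.5 and -41.5 mm. Origin: centre of underside; x away from the robot within 0.15 rad, y to its left, z up.
- flap (a joint): Angle of the case's flap (its whole black top, 110 x 170 x 6 mm, small drill bits clipped on it): 0 shut, 1.57 upright, 1.9 end stop, leaning away from the robot; starts at 0 to 0.2. Hinged at the case's far edge: axis parallel to the case's y at x = +55, z = 34.5 mm in the case's frame. Stiff (0.1 N m of friction): it stays wherever left.
- flap_tab (a point): Centre of the head of the flap's steel pull tab: a cylinder 16 mm in diameter, 16 mm long, parallel to the hinge, at mid-width, 26 mm above the flap's top face on a stem, 18 mm from its front edge (92 mm from the hinge along the flap, 32 mm above it). Pinch its flat ends (along the case's y) from above; it turns between the fingers as the flap swings.
- mending_plate: Flat steel mending plate, 100 x 18 x 4 mm, with four holes in a row, lying on the worktop at the left edge of the work; it belongs to another job and is not to be moved. Origin: centre of its underside; x along its length.

How it is judged:
On the way:
1. the flap of the case stands up (raised beyond 1.2 rad) (value of joint flap above 1.2 rad), for 0.2 s.
At the end, for the whole second after the job is handed in: Long hinge in long tray, short hinge in short tray, large bit in the case's left (+y) compartment, small bit in the right: each flat on the floor, at rest, within 15 mm of the centre in x and in y and 0.35 rad of its length direction; flap open beyond 1.2 rad (x of hinge_long in the frame of tray_long between -0.015 and 0.015 m and y of hinge_long in the frame of tray_long between -0.015 and 0.015 m and z of hinge_long in the frame of tray_long between 0 and 0.018 m and angle between the x axis of hinge_long and the x axis of tray_long, either way round below 0.35 rad and linear speed of each of hinge_long, hinge_short, bit_large, bit_small below 0.02 m/s and angular speed of each of hinge_long, hinge_short, bit_large, bit_small below 0.2 rad/s and angle between the z axis of hinge_long and the z axis of tray_long, either way round below 0.2 rad and x of hinge_short in the frame of tray_short between -0.015 and 0.015 m and y of hinge_short in the frame of tray_short between -0.015 and 0.015 m and z of hinge_short in the frame of tray_short between 0 and 0.017 m and angle between the x axis of hinge_short and the x axis of tray_short, either way round below 0.35 rad and angle between the z axis of hinge_short and the z axis of tray_short, either way round below 0.2 rad and x of bit_large in the frame of case between -0.015 and 0.015 m and y of bit_large in the frame of case between 0.0265 and 0.0565 m and z of bit_large in the frame of case between 0 and 0.027 m and angle between the x axis of each of bit_large, bit_small and the x axis of case, either way round below 0.35 rad and x of bit_small in the frame of case between -0.015 and 0.015 m and y of bit_small in the frame of case between -0.0565 and -0.0265 m and z of bit_small in the frame of case between 0 and 0.021 m and value of joint flap above 1.2 rad); the robot touches nothing.
It fails at once if the mending plate was shifted by more than 30 mm (distance of mending_plate from where it was at the start of the episode above 0.03 m).
It also fails if it takes over 128 s, if anything falls off the work surface, if the arm or the gripper's body presses on something with over 40 N, if the wrist force passes 120 N, or if a joint passes its speed limit or range.

## Working session

There is one attempt and no reset: what is moved stays moved. The work goes in short steps, Python scripts to look and compute and a tool call to move; the robot and the scene stay as the last step left them, time stands still between calls to the robot, and variables do not carry over. Pictures are saved under pics/ and viewed, at most 14 in all, crops included, and the job is handed in when it is done.

Besides the shell and the picture viewer there is one more tool, called after "Call:" as name([rows], argument=value, ...), one row to a line, values as JSON. drive_tool: Moves the arm, as the interface text tells. Its arguments: {"type":"object","properties":{"rows":{"type":"array","items":{"type":"array","items":{"type":"number"}}},"grip":{"type":"number"},"newtons":{"type":"number"}},"required":["rows"]}

```bash
ls; mkdir -p pics
python3 - <<'E'
from rig import get_state, eyes, order, manip
import cv2,numpy as np
print(get_state()); print(manip.finger_overhang)
for n in ["side","top"]:
    p,d=eyes.get_image(n); cv2.imwrite(f"pics/{n}0.png",p[:,:,::-1]); np.save(f"{n}0.npy",d)
    print(n,eyes.camera_info(n))
E
```

```text
pics
{'clock': 0.0, 'qpos': array([-1.37603523e+00,  2.76601449e-01,  1.50615214e+00,  1.36610072e-05,
        1.36069204e+00, -1.21009880e-01]), 'qd': array([0.00074826, 0.00161153, 0.00028889, 0.0006694 , 0.00034463,
       0.00016236]), 'effort': array([-1.31853203e-04, -4.16774011e+01, -2.45807719e+01, -4.71251551e-04,
        1.10948257e-02, -4.31742671e-05]), 'position': array([ 0.17845603, -0.54604498,  0.23082846]), 'ee_rot': array([-9.26102647e-04,  9.87561757e-01,  1.57228868e-01, -2.74825708e-05]), 'contact_force': array([ 0.59434176, -0.04013732,  0.07253892]), 'moment': array([-0.0407578 ,  0.03597993,  0.02166134]), 'gripper_force': 0.0, 'width': 0.08541718453546421}
0.022
side {'fx': 381.9783788567823, 'fy': 381.9783788567823, 'cx': 261.619135651321, 'cy': 191.4326216189397, 'dist': array([0.02965635, 0.        , 0.        , 0.        , 0.        ]), 'R': array([[-0.68639561, -0.7271793 , -0.00844527],
       [-0.56387336,  0.53951049, -0.62528015],
       [ 0.4592471 , -0.42442749, -0.78035467]]), 't': array([0.39978479, 0.30997536, 0.92236573])}
top {'fx': 350.01768179036856, 'fy': 350.01768179036856, 'cx': 252.67412217443677, 'cy': 190.5216032817254, 'dist': array([-0.03902749,  0.        ,  0.        ,  0.        ,  0.        ]), 'R': array([[-2.68832007e-03, -9.99911729e-01,  1.30118162e-02],
       [-9.88140589e-01,  6.58525996e-04, -1.53550457e-01],
       [ 1.53528334e-01, -1.32702965e-02, -9.88055135e-01]]), 't': array([0.07049889, 0.5343367 , 1.11201625])}
```

View pics/top0.png

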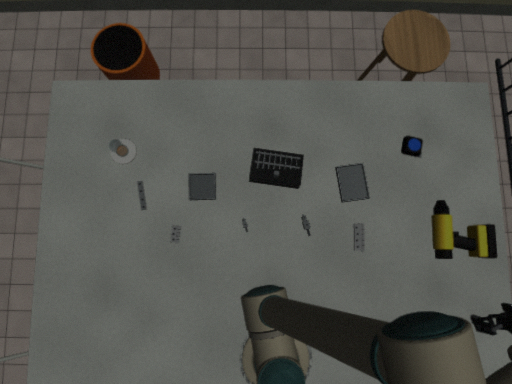

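View pics/side0.png

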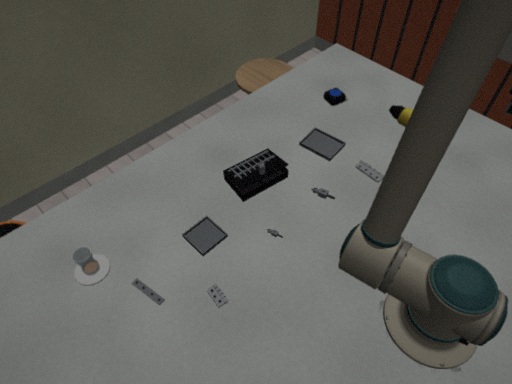

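Top view: plate (142,195), short hinge (175,234), short tray (202,186), small bit (245,225), large bit (306,225), case (276,168), long hinge (359,237) and long tray (352,183). The side view shows the same things, with the tab at about (262,168).

```bash
cat > h.py <<'E'
from rig import get_state, eyes, order, manip
import cv2, numpy as np
def shot(n):
    p,d=eyes.get_image(n); return cv2.cvtColor(p,cv2.COLOR_RGB2BGR),d
def plane(n,uv,z):
    c=eyes.camera_info(n); K=np.array([[c['fx'],0,c['cx']],[0,c['fy'],c['cy']],[0,0,1]])
    q=cv2.undistortPoints(np.float64(uv).reshape(-1,1,2),K,c['dist']).reshape(-1,2)
    r=np.c_[q,np.ones(len(q))]@c['R']; o=-c['R'].T@c['t']
    return o+r*((z-o[2])/r[:,2])[:,None]
def proj(n,X):
    c=eyes.camera_info(n); K=np.array([[c['fx'],0,c['cx']],[0,c['fy'],c['cy']],[0,0,1]])
    return cv2.projectPoints(np.float64(X).reshape(-1,1,3),cv2.Rodrigues(c['R'])[0],c['t'],K,c['dist'])[0].reshape(-1,2)
def blobs(n,im,roi,z,thr=25,S=4):
    x0,y0,x1,y1=roi
    g=cv2.cvtColor(im,cv2.COLOR_BGR2GRAY)[y0:y1,x0:x1].astype(np.float32)
    d=np.median(g)-g
    d=cv2.resize(d,None,fx=S,fy=S,interpolation=cv2.INTER_CUBIC)
    cs,_=cv2.findContours((abs(d)>thr).astype(np.uint8),cv2.RETR_EXTERNAL,cv2.CHAIN_APPROX_NONE)
    c=max(cs,key=cv2.contourArea).reshape(-1,2)
    uv=(c+.5)/S-.5+[x0,y0]
    P=plane(n,uv,z)[:,:2]
    (cx,cy),(w,h),a=cv2.minAreaRect(np.float32(P*1000))
    if w<h: w,h,a=h,w,a+90
    M=cv2.moments(np.float32(P*1000)); 
    return dict(c=np.round([cx,cy],1),m=np.round([M['m10']/M['m00'],M['m01']/M['m00']],1),L=round(w,1),W=round(h,1),a=round((a+90)%180-90,1))
E
python3 - <<'E'
from h import *
t=cv2.imread('pics/top0.png'); s=cv2.imread('pics/side0.png')
R=dict(hl=((340,215,378,260),.010),hs=((160,218,190,250),.008),bl=((292,205,322,243),.01),bs=((235,210,256,239),.007),
 tl=((325,155,382,207),.014),ts=((180,166,225,207),.014),plate=((130,172,155,216),.004))
for k,(r,z) in R.items():
    print(k,blobs('top',t,r,z,20 if k[0]!='b' else 15))
cv2.imwrite('pics/tc.png',cv2.resize(t[140:258,130:378],None,fx=3.2,fy=3.2,interpolation=cv2.INTER_CUBIC))
cv2.imwrite('pics/sc.png',cv2.resize(s[125:310,125:390],None,fx=3,fy=3,interpolation=cv2.INTER_CUBIC))
d=np.load('top0.npy'); print(d[185:200:4,270])
E
```

```text
hl {'c': array([ 382.8, -276.2]), 'm': array([ 389.5, -273.2]), 'L': 87.2, 'W': 20.7, 'a': -1.2}
hs {'c': array([391.7, 326.7]), 'm': array([392.2, 328.9]), 'L': 27.9, 'W': 10.9, 'a': 66.5}
bl {'c': array([ 423.7, -108.7]), 'm': array([ 425.3, -107.4]), 'L': 76.5, 'W': 27.1, 'a': 16.0}
bs {'c': array([424.5,  96. ]), 'm': array([425.4,  96.4]), 'L': 49.8, 'W': 18.3, 'a': 10.7}
tl {'c': array([ 567.8, -269.1]), 'm': array([ 567. , -268.7]), 'L': 129.1, 'W': 103.1, 'a': 7.7}
ts {'c': array([554.1, 240.9]), 'm': array([553.8, 240.4]), 'L': 94.2, 'W': 94.0, 'a': 1.3}
plate {'c': array([525.3, 446.3]), 'm': array([525.3, 446.5]), 'L': 102.2, 'W': 20.1, 'a': 11.3}
[1.1937935 1.1986551 1.1918882 1.1904702]
```

View pics/tc.png

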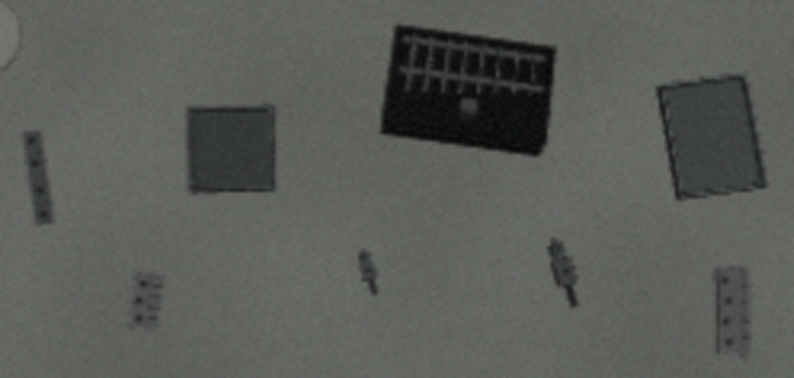

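View pics/sc.png

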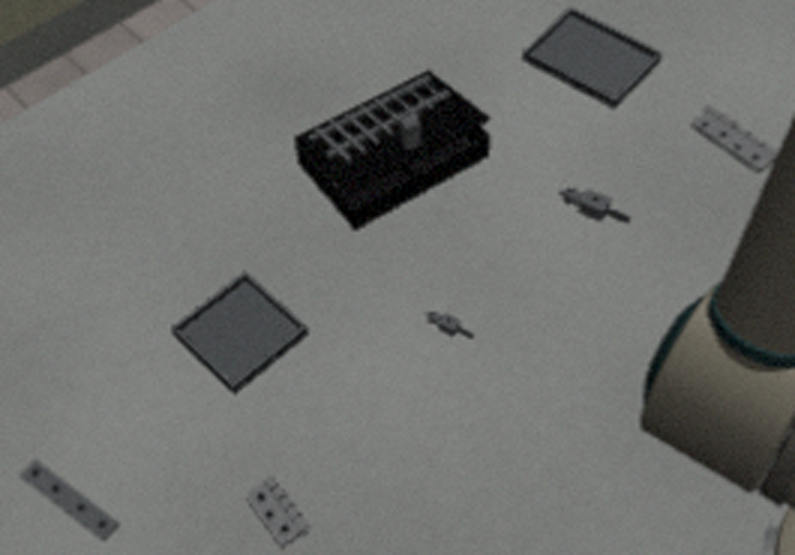

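Crops. Top: case back corners (397,26) and (554,47), front corners (381,132) and (541,155), tab (469,106). Side: case back corners (297,138) and (430,72), tab (411,124). The bits' cutters point away from the robot.

Run:
```python
from h import *
T=lambda u,v:[(u+.5)/3.2-.5+130,(v+.5)/3.2-.5+140]
S=lambda u,v:[(u+.5)/3-.5+125,(v+.5)/3-.5+125]
def tri(a,b):
    out=[]
    for n,uv in (('top',a),('side',b)):
        p=plane(n,[uv],0)[0]; c=eyes.camera_info(n); o=-c['R'].T@c['t']; d=p-o; out.append((o,d/np.linalg.norm(d)))
    A=sum(np.eye(3)-np.outer(d,d) for o,d in out); b=sum((np.eye(3)-np.outer(d,d))@o for o,d in out)
    X=np.linalg.solve(A,b); r=[np.linalg.norm(np.cross(X-o,d)) for o,d in out]
    return (X*1000).round(1),(np.array(r)*1000).round(1)
print('tab',tri(T(469,104),S(411,124)))
print('backL',tri(T(397,26),S(297,138)),'backR',tri(T(554,47),S(430,72)))
print('frontR',tri(T(546,135),S(488,118)))
print('back z40',(plane('top',[T(397,26),T(554,47)],.04)*1000).round(1))
print('front base z0',(plane('top',[T(381,132),T(541,155)],.0)*1000).round(1), (plane('top',[T(381,132),T(541,155)],.04)*1000).round(1))
hl=[T(714,268),T(747,266),T(750,355),T(715,355)];hs=[T(137,272),T(163,275),T(158,328),T(133,326)]
for n,c,z in(('top',hl,.01),('top',hs,.009),('side',[S(707,106),S(775,150),S(760,168),S(692,122)],.01),('side',[S(250,490),S(270,478),S(308,530),S(286,546)],.009)):
    P=plane(n,c,z)*1000; print(P[:,:2].round(0).tolist(),P.mean(0).round(1), cv2.minAreaRect(np.float32(P[:,:2])))
im=cv2.imread('pics/side0.png')
for k,r,z in(('bl',(305,175,340,208),.01),('bs',(262,222,288,243),.007),('ts',(178,210,232,258),.014),('tl',(295,125,348,162),.014)): print(k,blobs('side',im,r,z,15))
```

```text
tab (array([587.5,  -5.6,  81.5]), array([0.2, 0.2]))
backL (array([680.3,  66.3,  41.3]), array([0.9, 0.9])) backR (array([657.8, -99.6,  38.1]), array([0.3, 0.3]))
frontR (array([560.9, -87.7,  49.8]), array([1.2, 1.2]))
back z40 [[680.   65.7  40. ]
 [657.5 -99.1  40. ]]
front base z0 [[574.1  82.5   0. ]
 [549.1 -88.6   0. ]] [[566.8  82.6  40. ]
 [542.6 -82.7  40. ]]
[[427.0, -267.0], [429.0, -302.0], [337.0, -301.0], [337.0, -264.0]] [ 382.6 -283.3   10. ] ((383.15911865234375, -282.8470153808594), (36.75212860107422, 92.62593078613281), 89.19572448730469)
[[424.0, 337.0], [421.0, 310.0], [367.0, 313.0], [369.0, 339.0]] [395.3 324.8   9. ] ((395.5390625, 325.095947265625), (27.339866638183594, 56.07197952270508), 86.12435150146484)
[[433.0, -299.0], [345.0, -299.0], [341.0, -268.0], [430.0, -269.0]] [ 387.4 -283.7   10. ] ((387.3008728027344, -283.4294738769531), (91.58116149902344, 31.488994598388672), 0.15662862360477448)
[[426.0, 334.0], [423.0, 315.0], [365.0, 321.0], [367.0, 343.0]] [395.4 328.4   9. ] ((395.08148193359375, 327.8385925292969), (21.791229248046875, 59.28502655029297), 81.3721694946289)
bl {'c': array([ 426.7, -107.4]), 'm': array([ 428.6, -106.9]), 'L': 78.8, 'W': 36.7, 'a': 15.9}
bs {'c': array([427.9,  96.8]), 'm': array([429.2,  97.2]), 'L': 53.3, 'W': 21.5, 'a': 15.4}
ts {'c': array([554.6, 244.2]), 'm': array([554.3, 244.3]), 'L': 100.5, 'W': 96.0, 'a': 1.9}
tl {'c': array([ 568.3, -264.3]), 'm': array([ 567.9, -264.6]), 'L': 132.5, 'W': 110.6, 'a': 7.6}
```

```bash
cat > go.py <<'E'
# usage: go.py x y z alpha_deg [more waypoints]: prints shift units from the present pose (z: TCP height, mm)
import sys,numpy as np
from rig import get_state
s=get_state(); w,x,y,z=s['ee_rot']; p=s['position']*1000; al=2*np.arctan2(y,x)
print('t',round(s['clock'],2),'pos',p.round(1),'al',round(np.degrees((al+np.pi)%(2*np.pi)-np.pi),1),'F',s['contact_force'].round(1),'w',round(s['width']*1000,1))
v=np.array(sys.argv[1:],float).reshape(-1,4)
for a in v:
    r=a[:3]-p; c,n=np.cos(al),np.sin(al)
    t=(np.degrees(al)-a[3]+90)%180-90
    print(np.round([(r[0]*c+r[1]*n)/25,(r[0]*n-r[1]*c)/25,-r[2]/25,t/6],2).tolist())
E
python3 go.py 587 -5.3 180 -7.7
```

```text
t 0.1 pos [ 178.5 -546.1  230.9] al 18.1 F [ 0.2  0.2 -0.2] w 85.5
[22.25, -15.49, 2.04, 4.3]
```

Call:
drive_tool([
  [1.4, -1, 0.1, 0.3],
  [2.8, -2, 0.2, 0.6],
  [4.2, -3, 0.4, 0.9],
  [5.6, -4, 0.5, 1.2],
  [7, -5, 0.6, 1.5],
  [8.4, -6, 0.8, 1.7],
  [9.8, -7, 0.9, 2],
  [11, -7.8, 1, 2.2],
], grip=40, newtons=40)

```text
clock: 0.77
position: [0.3768, -0.2775, 0.2066]
ee_rot: [-0.0, 0.999, 0.042, -0.0]
contact_force: [1.0, -0.4, -0.5]
width: 0.0401
gripper_force: 0.0
```

```bash
python3 go.py 587 -5.3 150 -7.7
```

```text
t 0.77 pos [ 376.8 -277.5  206.6] al 4.8 F [ 1.  -0.4 -0.5] w 40.1
[9.29, -10.15, 2.27, 2.08]
```

Call:
drive_tool([
  [1.1, -1.2, 0.2, 0.3],
  [2.2, -2.4, 0.5, 0.6],
  [3.3, -3.6, 0.8, 0.9],
  [4.4, -4.8, 1.1, 1.2],
  [5.5, -6, 1.4, 1.5],
  [6.6, -7.2, 1.7, 1.8],
  [7.7, -8.4, 2, 2.1],
  [8.8, -9.6, 2.2, 2.1],
])

```text
clock: 1.43
position: [0.5755, -0.0197, 0.1509]
ee_rot: [0.0, 0.998, -0.068, -0.001]
contact_force: [0.8, -0.4, -0.0]
width: 0.0403
gripper_force: 0.0
```

Call:
drive_tool([
  [0.4, -0.4, 0, 0],
  [0.4, -0.4, 0, 0],
  [0.4, -0.4, 0, 0],
  [0.4, -0.4, 0, 0],
  [0.4, -0.4, 0, 0],
  [0.4, -0.4, 0, 0],
  [0.4, -0.4, 0, 0],
  [0.4, -0.4, 0, 0],
])

```text
clock: 2.1
position: [0.5861, -0.014, 0.1524]
ee_rot: [0.0, 0.998, -0.068, 0.0]
contact_force: [1.0, 0.2, 0.2]
width: 0.0404
gripper_force: 0.0
```

```bash
python3 go.py 587 -5.3 87 -7.7
python3 - <<'E'
from h import *
t,_=shot('top'); s,_=shot('side')
a=cv2.resize(s[125:225,205:305],None,fx=4,fy=4,interpolation=cv2.INTER_CUBIC)
b=cv2.resize(t[125:225,225:325],None,fx=4,fy=4,interpolation=cv2.INTER_CUBIC)
cv2.imwrite('pics/a1.png',np.hstack([a,b])*1)
E
```

```text
t 2.1 pos [586.1 -14.  152.4] al -7.8 F [1.  0.2 0.2] w 40.4
[-0.01, -0.35, 2.61, -0.01]
```

View pics/a1.png

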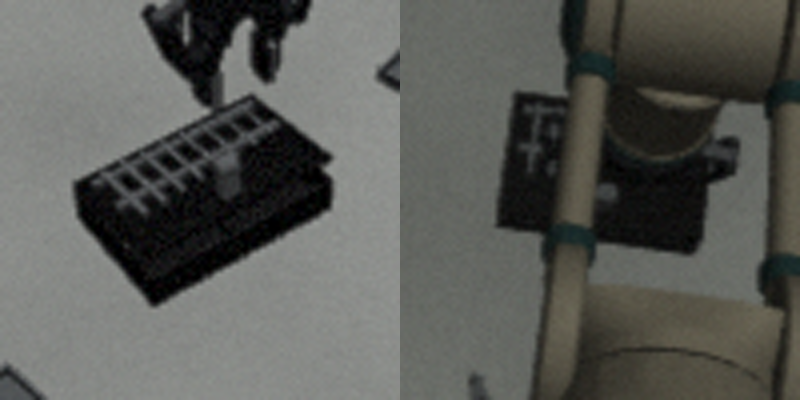

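Side (left half): fingertips at about (212,95) and (265,75), with the tab below at (228,172). Top (right half): one finger at (722,155), tab at (607,192). I'll check the expected projections.

Run:
```python
from h import *
s=get_state(); p=s['position']; R=cv2.Rodrigues(np.zeros(3))[0]
al=np.radians(-7.8); ty=np.array([np.sin(al),-np.cos(al),0])
for k in (-1,0,1):
    X=p+ty*k*.026-[0,0,.020]; print(k,(proj('side',X)-[205,125])*4,(proj('top',X)-[225,125])*4+[400,0])
X=[.587,-.0053,.081]; print((proj('side',X)-[205,125])*4,(proj('top',X)-[225,125])*4+[400,0])
```

```text
-1 [[205.3681301  126.63537607]] [[587.11061474 172.28074386]]
0 [[235.09404964 111.17917196]] [[620.76977072 176.8056363 ]]
1 [[264.32237452  95.97752896]] [[654.42750142 181.33494631]]
[[226.53132321 165.03678048]] [[604.58543224 189.56533596]]
```

Call:
drive_tool([
  [0, -0.35, 0.4, 0],
  [0, -0.35, 0.8, 0],
  [0, -0.35, 1.2, 0],
  [0, -0.35, 1.6, 0],
  [0, -0.35, 2, 0],
  [0, -0.35, 2.3, 0],
  [0, -0.35, 2.6, 0],
  [0, -0.35, 2.6, 0],
])

```text
clock: 2.87
position: [0.5864, -0.0044, 0.085]
ee_rot: [-0.0, 0.998, -0.067, -0.002]
contact_force: [-0.5, 1.5, 0.3]
width: 0.0402
gripper_force: 0.0
```

```bash
python3 go.py 587 -5.3 87 -7.7
python3 - <<'E'
from h import *
s,_=shot('side')
cv2.imwrite('pics/a2.png',cv2.resize(s[125:225,205:305],None,fx=5,fy=5,interpolation=cv2.INTER_CUBIC))
E
```

```text
t 2.87 pos [586.4  -4.4  85. ] al -7.7 F [-0.5  1.5  0.3] w 40.2
[0.03, 0.03, -0.08, -0.0]
```

View pics/a2.png

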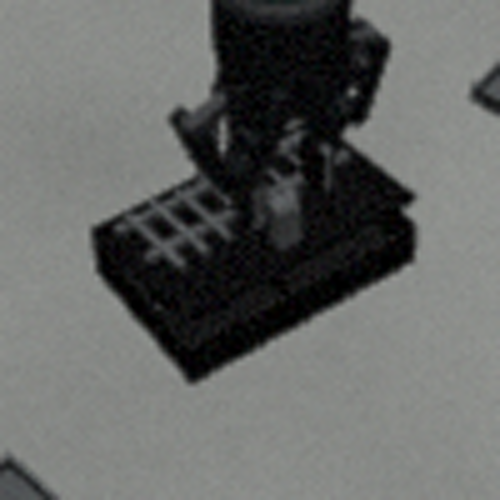

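The tab head (282,215) sits between the fingers. I'll close and lift.

Call:
drive_tool([
  [0, 0, 0, 0],
  [0, 0, 0, 0],
  [0, 0, 0, 0],
  [0, 0, 0, 0],
  [0, 0, 0, 0],
  [0, 0, 0, 0],
  [0, 0, 0, 0],
  [0, 0, 0, 0],
], grip=8, newtons=60)

```text
clock: 3.58
position: [0.5881, -0.0033, 0.0875]
ee_rot: [-0.001, 0.998, -0.067, 0.001]
contact_force: [0.4, 4.7, 1.0]
width: 0.0112
gripper_force: 58.6
```

```bash
python3 go.py
python3 - <<'E'
from h import *
s,_=shot('side')
cv2.imwrite('pics/a3.png',cv2.resize(s[140:200,230:290],None,fx=8,fy=8,interpolation=cv2.INTER_CUBIC))
E
```

```text
t 3.58 pos [588.1  -3.3  87.5] al -7.7 F [0.4 4.7 1. ] w 11.2
```

View pics/a3.png

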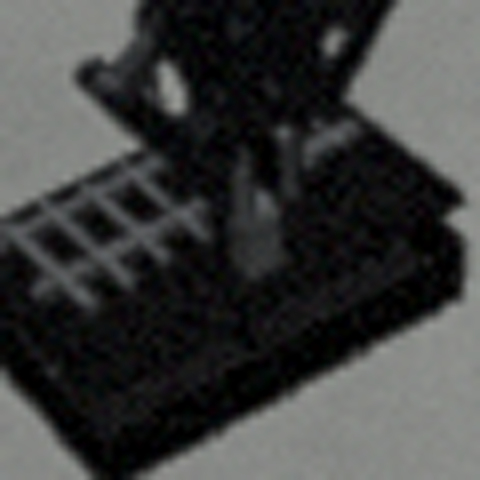

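The fingers (245,180) and (290,165) look higher than, or behind, the tab (258,235). I'll check with depth.

```bash
cat >> h.py <<'E'
def cloud(n,d):
    c=eyes.camera_info(n); K=np.array([[c['fx'],0,c['cx']],[0,c['fy'],c['cy']],[0,0,1]])
    v,u=np.mgrid[:384,:512]; q=cv2.undistortPoints(np.float64(np.stack([u,v],-1)).reshape(-1,1,2),K,c['dist']).reshape(384,512,2)
    P=np.dstack([q,np.ones((384,512))])*d[...,None]
    return ((P-c['t'])@c['R'])*1000
E
python3 - <<'E'
from h import *
np.set_printoptions(linewidth=200,suppress=True)
s,d=shot('side')
for nm,dd in(('before',np.load('side0.npy')),('now',d)):
    C=cloud('side',dd)
    for k,ax in enumerate('xyz'):
        print(nm,ax); print(C[156:177:1,256:270,k].round(0).astype(int))
E
```

```text
before x
[[655 650 649 647 648 644 638 635 638 635 631 629 628 624]
 [645 648 646 646 643 641 638 634 629 629 628 626 624 619]
 [647 640 640 640 637 637 633 631 628 621 624 619 616 614]
 [645 641 636 634 636 632 632 628 625 621 617 615 616 613]
 [641 641 636 630 626 629 628 620 619 618 612 610 608 610]
 [639 636 634 628 628 622 619 616 614 613 613  26 610 606]
 [636 630 628 622 619 618 617 613 613 613 611 608 606 604]
 [625 626 622 621 618 591 589 610 608 610 605 605 602 600]
 [623 618 619 617 589 589 586 585 609 603 604 599 599 596]
 [619 618 592 590 589 585 585 582 582 603 601 597 595 591]
 [619 617 591 588 587 582 580 582 582 599 596 595 592 589]
 [ 26 613 591 586 583 582 582 579 579 595 592 590 586 584]
 [612 611 593 586 582 581 580 582 580 591 591 587 586 584]
 [609 606 602 589 581 583 582 580 579 590 586 585 581 580]
 [605 603 602 588 583 582 580 581 578 586 583 580 577 577]
 [602 599 597 587 581 581 580 580 577 581 579 576 575 571]
 [599 598 596 588 582 581 581 580 578 579 576 573 571 569]
 [596 593 589 587 582 579 580 579 577 575 573 569 568 568]
 [592 591 588 585 585 580 577
[... 5684 characters left out ...]
5 102 104 101 101  90  91  92  53  51  56  53  54]
 [ 50  98  97  96  97  94  89  87  83  56  53  55  54  52]
 [ 47  52  89  93  95  91  84 917  83  53  57  54  58  54]
 [ 55  51  75  88  85  84  83  79  77  54  55  57  55  54]
 [ 53  51  53  76  83  79  76  75  73  52  54  56  57  59]
 [ 54  54  54  73  75  74  72  68  67  56  57  59  56  57]
 [ 53  55  53  69  71  72  68  68  63  57  56  58  59  56]
 [ 54  53  55  67  66  69  65  62  61  58  59  57  58  58]
 [ 56  53  53  57  65  65  64  60  58  58  58  58  61  59]
 [ 56  60  54  54  59  61  62  57  58  58  60  63  61  58]
 [ 57  58  59  58  63  59  59  56  58  60  59  60  55  54]
 [ 58  60  57  57  58  55  56  61  59  59  60  55   6   5]]
```

Depth shows the fingertips at z≈88, just at the head's top (about 91) – roughly 20 mm higher than nominal. I'll open and go lower gently.

Call:
drive_tool([
  [0, 0, 0, 0],
  [0, 0, 0, 0],
  [0, 0, 0, 0],
  [0, 0, 0, 0],
  [0, 0.05, 0.1, 0],
  [0, 0.1, 0.2, 0],
  [0, 0.1, 0.3, 0],
  [0, 0.1, 0.3, 0],
], grip=36)

```text
clock: 4.35
position: [0.5867, -0.0071, 0.0787]
ee_rot: [0.0, 0.998, -0.067, -0.001]
contact_force: [0.3, 0.7, -0.9]
width: 0.0359
gripper_force: 0.0
```

```bash
python3 go.py
python3 - <<'E'
from h import *
np.set_printoptions(linewidth=200,suppress=True)
s,d=shot('side')
C=cloud('side',d)
for k,ax in enumerate('xyz'): print(ax); print(C[154:176:1,252:272,k].round(0).astype(int))
E
```

```text
t 4.35 pos [586.7  -7.1  78.7] al -7.7 F [ 0.3  0.7 -0.9] w 35.9
x
[[601 594 589 587 584 581 575 572 573 572 646 645 644  26 591 588 584 574 573 574]
 [597 597 591 587 582 578 575 576 575 573 640 644 640 593 590 584 583 577 572 574]
 [597 600 599 585 581 577 573 573 575 645 637 636 637 597 590 587 581 578 574 578]
 [596 596 595 593 581 576 576 573 641 641 637 637 627 594 590 582 580 575 574 578]
 [592 593 591 583 579 580 580 580 640 635 633 630 630 594 589 584 580 575 575 575]
 [590 590 587 583 579 579 577 632 634 632 630 628 626 595 588 586 580 575 574 577]
 [582 585 585 582 579 578 580 629 627 629 625 620 618 593 588 583 581 575  26 576]
 [582 587 585 583 580 579 578 630 628 621 618 615 614 593 591 585 579 575 576 577]
 [580 582 586 579 580 576 580 622 619 618 614 612 615 615 588 585 580 575 573 598]
 [581 581 586 584 580 580 581 618 616 615 590 608 605 609 606 584 579 575 574 596]
 [583 592 587 585 584 580 580 618 591 588 585 585 604 606 604 602 581 573 574 592]
 [598 592 586 585 583 580 581 590 588 585 588 583 582 604 601 598 595 592 591 590]
 [599 591 587 584 585 580 580 588 584
[... 3751 characters left out ...]
84  83  56  56  51  56  53  57  55]
 [ 52  89  96  95  94  99  97  93  84  84  82  77  78  55  55  57  56  58  58  55]
 [ 53  51  91  93  91  93  90  88  78  78  79  77  73  56  56  55  56  60  57  58]
 [ 54  54  57  88  86  87  86  84  77  77  73  72  70  56  61  57  55  58  59  58]
 [ 51  51  53  52  53  85  55  70  71  69  70  68  64  58  57  57  58  58  58  56]
 [ 52  55  55  58  56  53  55  62  66  67  65  64  61  61  55  58  60  57  61  59]
 [ 55  53  56  57  51  57  56  58  64  64  62  63  54  58  61  58  61  59  60  60]
 [ 50  57  54  52  57  55  59  59  60  61  54  56  61  61  59  60  60  61  59   5]
 [ 56  56  57  56  57  56  55  58  58  60  59  60  60  58  60  60  58   6   5   6]]
```

Call:
drive_tool([
  [0.03, -0.1, 0.1, 0],
  [0.03, -0.1, 0.2, 0],
  [0.03, -0.1, 0.3, 0],
  [0.03, -0.1, 0.4, 0],
  [0.03, -0.1, 0.5, 0],
  [0.03, -0.1, 0.5, 0],
  [0.03, -0.1, 0.5, 0],
  [0.03, -0.1, 0.5, 0],
])

```text
clock: 5.07
position: [0.5884, -0.0046, 0.067]
ee_rot: [0.0, 0.998, -0.067, 0.0]
contact_force: [-0.7, -0.5, -0.3]
width: 0.0362
gripper_force: 0.0
```

Call:
drive_tool([
  [0, 0, 0, 0],
  [0, 0, 0, 0],
  [0, 0, 0, 0],
  [0, 0, 0, 0],
  [0, 0, 0, 0],
  [0, 0, 0, 0],
  [0, 0, 0, 0],
  [0, 0, 0, 0],
], grip=8)

```text
clock: 5.73
position: [0.5885, -0.0033, 0.0672]
ee_rot: [-0.001, 0.998, -0.068, 0.0]
contact_force: [0.9, 5.3, 0.4]
width: 0.0144
gripper_force: 59.6
```

Call:
drive_tool([
  [0.2, 0, -0.33, 0],
  [0.44, 0, -0.64, 0],
  [0.7, 0, -0.93, 0],
  [1.0, 0, -1.18, 0],
  [1.32, 0, -1.41, 0],
  [1.65, 0, -1.6, 0],
  [2.0, 0, -1.76, 0],
  [2.38, 0, -1.9, 0],
])

```text
clock: 6.4
position: [0.6438, -0.0113, 0.1122]
ee_rot: [-0.001, 0.998, -0.067, -0.005]
contact_force: [-2.4, 4.1, -10.2]
width: 0.0144
gripper_force: 58.6
```

Call:
drive_tool([
  [0.38, 0, -0.08, 0],
  [0.77, 0, -0.13, 0],
  [1.16, 0, -0.14, 0],
  [1.54, 0, -0.11, 0],
  [1.93, 0, -0.04, 0],
  [2.3, 0, 0.07, 0],
  [2.66, 0, 0.21, 0],
  [2.66, 0, 0.21, 0],
])

```text
clock: 7.07
position: [0.7133, -0.0213, 0.1088]
ee_rot: [-0.0, 0.998, -0.067, -0.001]
contact_force: [-1.1, 3.6, 0.1]
width: 0.0138
gripper_force: 58.3
```

```bash
python3 go.py
python3 - <<'E'
from h import *
s,d=shot('side')
cv2.imwrite('pics/a4.png',cv2.resize(s[60:240,180:380],None,fx=3,fy=3,interpolation=cv2.INTER_CUBIC))
E
```

```text
t 7.07 pos [713.3 -21.3 108.8] al -7.7 F [-1.1  3.6  0.1] w 13.8
```

View pics/a4.png

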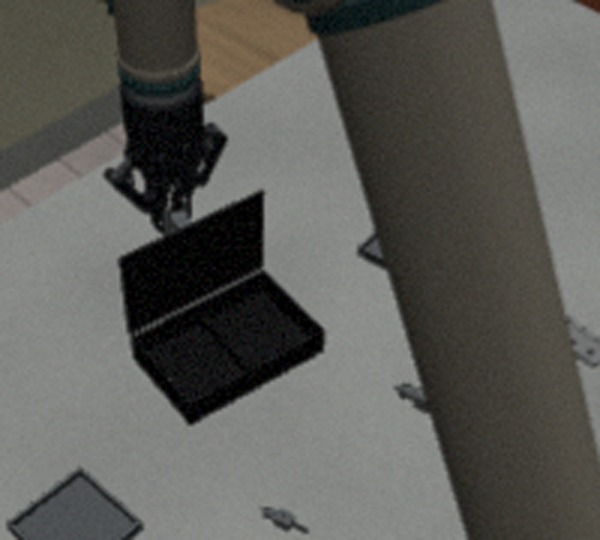

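Flap stands upright, released next; lower tier is empty with the divider visible.

Call:
drive_tool([
  [0, 0, 0, 0],
  [0, 0, 0, 0],
  [0, 0, 0, 0],
  [0, 0, -0.5, 0],
  [0, 0, -1.2, 0],
  [0, 0, -2.2, 0],
  [0, 0, -3.2, 0],
  [0, 0, -3.8, 0],
], grip=40)

```text
clock: 7.78
position: [0.7145, -0.0224, 0.2081]
ee_rot: [0.001, 0.998, -0.067, 0.003]
contact_force: [0.3, 0.3, 1.4]
width: 0.0402
gripper_force: 0.0
```

```bash
python3 go.py 425.5 -108 110 15.8
```

```text
t 7.78 pos [714.5 -22.4 208.1] al -7.7 F [0.3 0.3 1.4] w 40.2
[-11.0, 4.95, 3.92, -3.92]
```

Call:
drive_tool([
  [-1.4, 0.6, 0, -0.5],
  [-2.8, 1.3, 0, -1],
  [-4.2, 1.9, 0, -1.5],
  [-5.6, 2.5, 0, -2],
  [-7, 3.1, 0.3, -2.5],
  [-8.4, 3.8, 1, -3],
  [-9.8, 4.4, 2, -3.5],
  [-11, 4.95, 2.9, -3.9],
])

```text
clock: 8.45
position: [0.4257, -0.1075, 0.1343]
ee_rot: [0.002, 0.99, 0.138, 0.002]
contact_force: [0.4, -1.3, 0.5]
width: 0.0401
gripper_force: 0.0
```

Call:
drive_tool([
  [0, 0, 0.4, 0],
  [0, 0, 0.8, 0],
  [0, 0, 1.2, 0],
  [0, 0, 1.6, 0],
  [0, 0, 2, 0],
  [0, 0, 2, 0],
  [0, 0, 2, 0],
  [0, 0, 2, 0],
])

```text
clock: 9.12
position: [0.4274, -0.1069, 0.0844]
ee_rot: [0.001, 0.991, 0.137, 0.001]
contact_force: [0.3, 0.1, 0.3]
width: 0.04
gripper_force: 0.0
```

```bash
python3 go.py 425.5 -108 20 15.8 425.5 -108 5 15.8
cat > look.py <<'E'
# look.py name u0 v0 u1 v1 scale
import sys
from h import *
n,o=sys.argv[1:3]; u0,v0,u1,v1=map(int,sys.argv[3:7]); k=int(sys.argv[7])
s,d=shot(n); np.save('last.npy',d)
cv2.imwrite(f'pics/{o}.png',cv2.resize(s[v0:v1,u0:u1],None,fx=k,fy=k,interpolation=cv2.INTER_CUBIC))
E
python3 look.py side b1 290 140 370 220 6
python3 - <<'E'
from h import *
d=np.load('last.npy'); C=cloud('side',d)[140:220,290:370].reshape(-1,3)
m=(C[:,2]>25)&(C[:,2]<75)&(abs(C[:,0]-425)<60)&(abs(C[:,1]+108)<60)
for s in (-1,1):
    al=np.radians(15.8); t=((C[:,:2]-[425.5,-108])@[np.sin(al),-np.cos(al)])*s
    q=C[m&(t>0)]; print(s,len(q),np.percentile(q[:,2],[0,2,5,20]) if len(q) else '', np.median(q,0) if len(q) else '')
E
```

```text
t 9.12 pos [ 427.4 -106.9   84.4] al 15.7 F [0.3 0.1 0.3] w 40.0
[-0.08, 0.02, 2.58, -0.02]
[-0.08, 0.02, 3.18, -0.02]
-1 0  
1 0
```

View pics/b1.png

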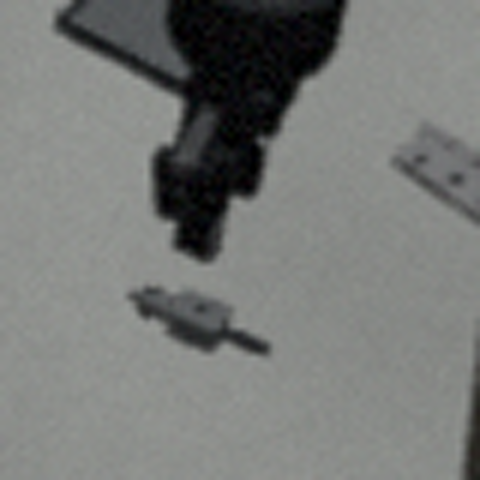

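Fingertips at (197,255) are aligned over the collar at (197,320). I'll descend.

Call:
drive_tool([
  [0, 0, 0.6, 0],
  [0, 0, 1.2, 0],
  [0, 0, 1.8, 0],
  [0, 0, 2.3, 0],
  [-0.05, 0, 2.7, 0],
  [-0.05, 0, 2.9, 0],
  [-0.05, 0, 2.9, 0],
  [-0.05, 0, 2.9, 0],
])

```text
clock: 9.83
position: [0.4261, -0.107, 0.0116]
ee_rot: [0.0, 0.991, 0.137, 0.0]
contact_force: [-0.7, 0.4, -0.4]
width: 0.0403
gripper_force: 0.0
```

Call:
drive_tool([
  [0, 0, 0.05, 0],
  [0, 0, 0.1, 0],
  [0, 0, 0.15, 0],
  [0, 0, 0.2, 0],
  [0, 0, 0.25, 0],
  [0, 0, 0.25, 0],
  [0, 0, 0.25, 0],
  [0, 0, 0.25, 0],
])

```text
clock: 10.5
position: [0.4256, -0.1068, 0.0049]
ee_rot: [0.0, 0.991, 0.137, -0.0]
contact_force: [0.4, -0.2, -0.2]
width: 0.0401
gripper_force: 0.0
```

```bash
python3 go.py
python3 - <<'E'
from h import *
s,d=shot('side'); C=cloud('side',d)[140:220,290:370]
b=C[...,2]; g=cv2.cvtColor(s,cv2.COLOR_BGR2GRAY)[140:220,290:370]
m=(g<45)&(C[...,0]>400)&(C[...,0]<450)&(b<40); P=C[m]; print(len(P),np.percentile(P[:,2],[1,5,20,50]).round(1))
E
```

```text
t 10.5 pos [ 425.6 -106.8    4.9] al 15.7 F [ 0.4 -0.2 -0.2] w 40.1
33 [ 8.2 11.1 15.5 23.9]
```

Call:
drive_tool([
  [0, 0, 0.1, 0],
  [0, 0, 0.1, 0],
  [0, 0, 0.1, 0],
  [0, 0, 0.1, 0],
  [0, 0, 0.1, 0],
  [0, 0, 0.1, 0],
  [0, 0, 0.1, 0],
  [0, 0, 0.1, 0],
], grip=8)

```text
clock: 11.22
position: [0.4256, -0.1068, 0.0024]
ee_rot: [0.0, 0.991, 0.137, -0.0]
contact_force: [-0.3, -0.9, -0.6]
width: 0.0185
gripper_force: 58.6
```

Call:
drive_tool([
  [0, 0, -0.3, 0],
  [0, 0, -0.7, 0],
  [0, 0, -1.2, 0],
  [0, 0, -1.8, 0],
  [0, 0, -2.4, 0],
  [0, 0, -2.8, 0],
  [0, 0, -2.8, 0],
  [0, 0, -2.8, 0],
])

```text
clock: 11.88
position: [0.4258, -0.1069, 0.073]
ee_rot: [0.0, 0.991, 0.137, 0.001]
contact_force: [-0.1, -0.3, -0.6]
width: 0.0185
gripper_force: 58.6
```

```bash
python3 go.py 620 32 75 -7.7; python3 look.py side b2 290 140 370 220 6
```

```text
t 11.88 pos [ 425.8 -106.9   73. ] al 15.7 F [-0.1 -0.3 -0.6] w 18.5
[8.98, -3.25, -0.08, 3.9]
```

View pics/b2.png

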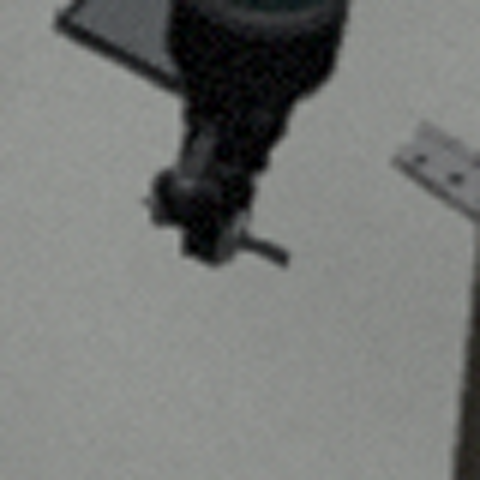

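Bit is held firmly by the collar. Carry to the left compartment.

Call:
drive_tool([
  [1.2, -0.4, -0.1, 0.5],
  [2.4, -0.9, -0.2, 1.0],
  [3.6, -1.3, -0.2, 1.6],
  [4.8, -1.7, -0.2, 2.1],
  [6, -2.2, -0.2, 2.7],
  [7.2, -2.6, -0.2, 3.2],
  [8.2, -3, -0.2, 3.7],
  [9, -3.25, -0.2, 3.9],
])

```text
clock: 12.6
position: [0.6212, 0.0341, 0.0758]
ee_rot: [-0.0, 0.998, -0.068, -0.001]
contact_force: [0.0, -0.7, -1.2]
width: 0.0188
gripper_force: 58.7
```

Call:
drive_tool([
  [0, 0, 0.1, 0],
  [0, 0, 0.4, 0],
  [0, 0, 0.7, 0],
  [0, 0, 0.9, 0],
  [0, 0, 0.9, 0],
  [0, 0, 0.9, 0],
  [0, 0, 0.9, 0],
  [0, 0, 0.9, 0],
])

```text
clock: 13.27
position: [0.6203, 0.0319, 0.0554]
ee_rot: [0.0, 0.998, -0.067, 0.0]
contact_force: [-0.1, -0.8, -0.6]
width: 0.0186
gripper_force: 58.7
```

```bash
python3 go.py 620 32 8 -7.7
python3 - <<'E'
from h import *
s,d=shot('top'); C=cloud('top',d)
z=C[...,2]; m=(abs(C[...,0]-610)<90)&(abs(C[...,1]+10)<110)&(z>22)&(z<42)
g=cv2.cvtColor(s,cv2.COLOR_BGR2GRAY); P=C[m&(g<40)]
cv2.imwrite('pics/t2.png',s); print(len(P),cv2.minAreaRect(np.float32(P[:,:2])))
cv2.imwrite('pics/c1.png',cv2.resize(s[130:210,235:325],None,fx=6,fy=6,interpolation=cv2.INTER_CUBIC))
E
```

```text
t 13.27 pos [620.3  31.9  55.4] al -7.7 F [-0.1 -0.8 -0.6] w 18.6
[-0.01, -0.0, 1.89, -0.01]
51 ((629.1664428710938, -52.686607360839844), (83.9431381225586, 70.107421875), 81.86995697021484)
```

View pics/c1.png

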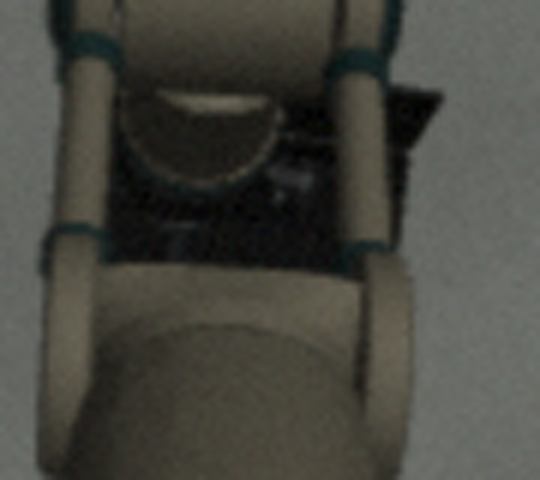

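The arm hides the case in the top view (bit glimpsed at (185,240)); I'll lower with force checks.

Call:
drive_tool([
  [0, 0, 0.3, 0],
  [0, 0, 0.6, 0],
  [0, 0, 0.9, 0],
  [0, 0, 1.2, 0],
  [0, 0, 1.5, 0],
  [0, 0, 1.7, 0],
  [0, 0, 1.85, 0],
  [0, 0, 1.85, 0],
])

```text
clock: 13.98
position: [0.6195, 0.0323, 0.0074]
ee_rot: [0.0, 0.998, -0.067, -0.001]
contact_force: [-0.6, -0.1, -0.5]
width: 0.0183
gripper_force: 58.7
```

```bash
python3 go.py 620 32 8 -7.7
```

```text
t 13.98 pos [619.5  32.3   7.4] al -7.7 F [-0.6 -0.1 -0.5] w 18.3
[0.02, 0.01, -0.02, -0.0]
```

Release (about 1 mm drop), rise clear, then on toward the small bit.

Call:
drive_tool([
  [0, 0, 0.02, 0],
  [0, 0, 0.02, 0],
  [0, 0, 0.02, 0],
  [0, 0, 0.02, 0],
  [0, 0, -0.3, 0],
  [0, 0, -1.0, 0],
  [0, 0, -2.0, 0],
  [0, 0, -3.0, 0],
], grip=36)

```text
clock: 14.65
position: [0.6198, 0.0323, 0.0847]
ee_rot: [0.0, 0.998, -0.067, -0.001]
contact_force: [0.7, 0.5, -0.1]
width: 0.036
gripper_force: 0.0
```

```bash
python3 go.py 425.5 96.3 60 13
```

```text
t 14.65 pos [619.8  32.3  84.7] al -7.7 F [ 0.7  0.5 -0.1] w 36.0
[-8.04, -1.49, 0.99, -3.45]
```

Call:
drive_tool([
  [-1.1, -0.2, -0.3, -0.5],
  [-2.2, -0.4, -0.3, -1],
  [-3.3, -0.6, -0.3, -1.5],
  [-4.4, -0.8, -0.2, -2],
  [-5.5, -1, 0, -2.5],
  [-6.6, -1.2, 0.4, -3],
  [-7.6, -1.4, 0.8, -3.45],
  [-8, -1.5, 1, -3.45],
])

```text
clock: 15.32
position: [0.4222, 0.0968, 0.0583]
ee_rot: [-0.0, 0.993, 0.114, -0.002]
contact_force: [-1.1, -0.2, -0.2]
width: 0.0359
gripper_force: 0.0
```

```bash
python3 go.py 426 96.3 2 13
python3 - <<'E'
from h import *
s,d=shot('side'); cv2.imwrite('pics/s3.png',s)
# finger tips vs bit: case content too
C=cloud('side',d); g=cv2.cvtColor(s,cv2.COLOR_BGR2GRAY)
cv2.imwrite('pics/d1.png',cv2.resize(s[130:260,190:330],None,fx=4,fy=4,interpolation=cv2.INTER_CUBIC))
E
```

```text
t 15.32 pos [422.2  96.8  58.3] al 13.1 F [-1.1 -0.2 -0.2] w 35.9
[0.14, 0.05, 2.25, 0.01]
```

View pics/d1.png

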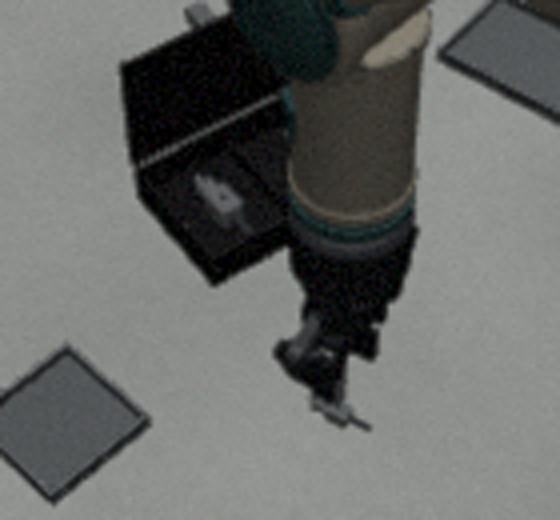

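The large bit lies in the left compartment at (220,195), and the gripper is over the small bit (335,408). I'll grasp the small bit.

Call:
drive_tool([
  [0.05, 0, 0.4, 0],
  [0.1, 0, 0.8, 0],
  [0.1, 0, 1.2, 0],
  [0.1, 0, 1.6, 0],
  [0.1, 0, 1.9, 0],
  [0.1, 0, 2.1, 0],
  [0.1, 0, 2.25, 0],
  [0.1, 0, 2.25, 0],
])

```text
clock: 16.03
position: [0.4299, 0.0967, 0.002]
ee_rot: [0.0, 0.994, 0.113, -0.0]
contact_force: [0.2, 0.9, 0.3]
width: 0.0364
gripper_force: 0.0
```

Call:
drive_tool([
  [0, 0, 0, 0],
  [0, 0, 0, 0],
  [0, 0, 0, 0],
  [0, 0, 0, 0],
  [0, 0, 0, 0],
  [0, 0, 0, 0],
  [0, 0, 0, 0],
  [0, 0, 0, 0],
], grip=4)

```text
clock: 16.7
position: [0.43, 0.0968, 0.0029]
ee_rot: [0.0, 0.994, 0.113, 0.001]
contact_force: [-0.0, -0.0, 6.9]
width: 0.0118
gripper_force: 59.3
```

```bash
python3 go.py 426 96.3 2 13
```

```text
t 16.7 pos [430.   96.8   2.9] al 13.0 F [-0.  -0.   6.9] w 11.8
[-0.16, -0.02, 0.04, 0.0]
```

Call:
drive_tool([
  [0, 0, -0.3, 0],
  [0, 0, -0.7, 0],
  [0, 0, -1.2, 0],
  [0, 0, -1.8, 0],
  [0, 0, -2.4, 0],
  [0, 0, -2.9, 0],
  [0, 0, -2.9, 0],
  [0, 0, -2.9, 0],
])

```text
clock: 17.37
position: [0.4297, 0.0969, 0.0753]
ee_rot: [0.0, 0.994, 0.113, 0.001]
contact_force: [0.3, 0.3, -0.5]
width: 0.0119
gripper_force: 58.6
```

```bash
python3 go.py 611 -50.5 75 -7.7
```

```text
t 17.37 pos [429.7  96.9  75.3] al 13.0 F [ 0.3  0.3 -0.5] w 11.9
[5.74, 7.38, 0.01, 3.45]
```

Call:
drive_tool([
  [0.8, 1.0, 0, 0.5],
  [1.6, 2.0, 0, 1],
  [2.4, 3.1, 0, 1.5],
  [3.2, 4.1, 0, 2],
  [4, 5.1, 0, 2.5],
  [4.8, 6.2, 0, 3],
  [5.5, 7, 0, 3.45],
  [5.75, 7.4, 0, 3.45],
])

```text
clock: 18.03
position: [0.6139, -0.0535, 0.0733]
ee_rot: [0.0, 0.998, -0.068, 0.001]
contact_force: [0.8, -0.3, -0.8]
width: 0.012
gripper_force: 58.6
```

Call:
drive_tool([
  [0, 0, 0, 0],
  [0, 0, 0.4, 0],
  [0, 0, 0.8, 0],
  [0, 0, 1.2, 0],
  [0, 0, 1.6, 0],
  [0, 0, 2, 0],
  [0, 0, 2.2, 0],
  [0, 0, 2.2, 0],
])

```text
clock: 18.7
position: [0.6097, -0.0505, 0.0181]
ee_rot: [-0.0, 0.998, -0.067, -0.002]
contact_force: [0.5, 0.1, -0.9]
width: 0.0121
gripper_force: 58.6
```

```bash
python3 go.py 611 -50.5 8 -7.7
```

```text
t 18.7 pos [609.7 -50.5  18.1] al -7.7 F [ 0.5  0.1 -0.9] w 12.1
[0.05, -0.01, 0.4, 0.0]
```

Call:
drive_tool([
  [0.05, 0, 0.1, 0],
  [0.05, 0, 0.2, 0],
  [0.05, 0, 0.3, 0],
  [0.05, 0, 0.4, 0],
  [0.05, 0, 0.42, 0],
  [0.05, 0, 0.42, 0],
  [0.05, 0, 0.42, 0],
  [0.05, 0, 0.42, 0],
])

```text
clock: 19.37
position: [0.6125, -0.0513, 0.0096]
ee_rot: [0.0, 0.998, -0.067, 0.0]
contact_force: [0.2, 0.5, -0.5]
width: 0.0121
gripper_force: 58.6
```

Call:
drive_tool([
  [0, 0, 0, 0],
  [0, 0, 0, 0],
  [0, 0, 0, 0],
  [0, 0, 0, 0],
  [0, 0, -0.3, 0],
  [0, 0, -1.0, 0],
  [0, 0, -2.0, 0],
  [0, 0, -3.0, 0],
], grip=32)

```text
clock: 20.03
position: [0.6118, -0.0511, 0.0851]
ee_rot: [-0.0, 0.998, -0.067, -0.001]
contact_force: [1.1, 0.5, 0.1]
width: 0.032
gripper_force: 0.0
```

```bash
python3 go.py 385 -283.5 70 0
```

```text
t 20.03 pos [611.8 -51.1  85.1] al -7.7 F [1.1 0.5 0.1] w 32.0
[-7.75, 10.43, 0.6, -1.28]
```

Call:
drive_tool([
  [-0.9, 1.2, 0, -0.2],
  [-1.8, 2.4, 0, -0.4],
  [-2.7, 3.7, 0, -0.6],
  [-3.6, 4.9, 0, -0.8],
  [-4.5, 6.1, 0, -1],
  [-5.4, 7.3, 0, -1.2],
  [-6.3, 8.5, 0.2, -1.2],
  [-7.2, 9.7, 0.4, -1.2],
], grip=60)

```text
clock: 20.7
position: [0.4005, -0.2687, 0.0754]
ee_rot: [0.001, 1.0, -0.004, 0.001]
contact_force: [0.0, -0.3, 0.5]
width: 0.0599
gripper_force: 0.0
```

Call:
drive_tool([
  [-0.3, 0.4, 0.2, 0],
  [-0.55, 0.75, 0.2, 0],
  [-0.55, 0.75, 0.2, 0],
  [-0.55, 0.75, 0.2, 0],
  [-0.55, 0.75, 0.2, 0],
  [-0.55, 0.75, 0.2, 0],
  [-0.55, 0.75, 0.2, 0],
  [-0.55, 0.75, 0.2, 0],
])

```text
clock: 21.37
position: [0.3882, -0.2854, 0.0695]
ee_rot: [0.0, 1.0, -0.004, 0.0]
contact_force: [-0.4, 0.5, 0.0]
width: 0.06
gripper_force: 0.0
```

```bash
python3 go.py 385 -283.5 2 -1
python3 - <<'E'
from h import *
t,d=shot('top'); C=cloud('top',d); s=t
a=cv2.resize(t[130:205,235:325],None,fx=6,fy=6,interpolation=cv2.INTER_CUBIC)
cv2.imwrite('pics/e1.png',np.clip(a*2.0,0,255).astype(np.uint8))
cv2.imwrite('pics/t4.png',t)
E
```

```text
t 21.37 pos [ 388.2 -285.4   69.5] al -0.4 F [-0.4  0.5  0. ] w 60.0
[-0.13, -0.08, 2.7, 0.1]
```

View pics/e1.png

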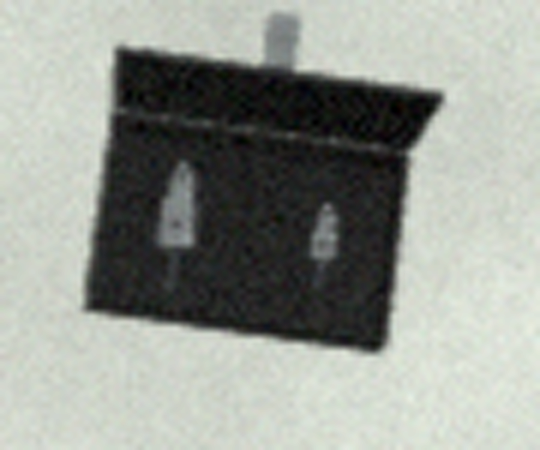

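Both bits lie straight in their compartments: large collar (178,228), small collar (323,246). I'll check the numbers while grasping the long hinge.

Call:
drive_tool([
  [-0.1, -0.08, 0.5, 0],
  [-0.1, -0.08, 1, 0],
  [-0.1, -0.08, 1.5, 0],
  [-0.1, -0.08, 2, 0],
  [-0.1, -0.08, 2.4, 0],
  [-0.1, -0.08, 2.6, 0],
  [-0.1, -0.08, 2.7, 0],
  [-0.1, -0.08, 2.7, 0],
])

```text
clock: 22.08
position: [0.3851, -0.2838, 0.0016]
ee_rot: [-0.0, 1.0, -0.004, -0.0]
contact_force: [-0.1, -0.4, 0.3]
width: 0.0598
gripper_force: 0.0
```

Call:
drive_tool([
  [0, 0, 0, 0],
  [0, 0, 0, 0],
  [0, 0, 0, 0],
  [0, 0, 0, 0],
  [0, 0, 0, 0],
  [0, 0, 0, 0],
  [0, 0, 0, 0],
  [0, 0, 0, 0],
], grip=20)

```text
clock: 22.75
position: [0.3855, -0.2844, 0.0029]
ee_rot: [0.001, 1.0, -0.005, 0.001]
contact_force: [-1.3, 1.1, 5.2]
width: 0.0316
gripper_force: 59.4
```

```bash
python3 go.py 385 -283.5 2 -1
python3 - <<'E'
from h import *
U=lambda u,v:[235+(u+.5)/6-.5,130+(v+.5)/6-.5]
P=np.vstack([plane('top',[U(178,228)],.024),plane('top',[U(323,246)],.018)])*1000
a=np.radians(-7.7); x=np.array([np.cos(a),np.sin(a)]); y=np.array([-x[1],x[0]])
r=P[:,:2]-[614.5,-9.1]; print(P.round(1), (r@x).round(1),(r@y).round(1))
E
```

```text
t 22.75 pos [ 385.5 -284.4    2.9] al -0.5 F [-1.3  1.1  5.2] w 31.6
[-0.02, -0.04, 0.03, 0.08]
[[615.5  30.   24. ]
 [606.4 -52.3  18. ]] [-4.3 -2.2] [ 38.9 -43.9]
```

Call:
drive_tool([
  [0, 0, -0.2, 0],
  [0, 0, -0.6, 0],
  [0, 0, -1.1, 0],
  [0, 0, -1.7, 0],
  [0, 0, -2.2, 0],
  [0, 0, -2.6, 0],
  [0, 0, -2.6, 0],
  [0, 0, -2.6, 0],
])

```text
clock: 23.42
position: [0.3852, -0.2842, 0.0673]
ee_rot: [0.0, 1.0, -0.004, 0.0]
contact_force: [0.0, -0.4, -1.8]
width: 0.0314
gripper_force: 60.0
```

```bash
python3 go.py 568 -267.5 60 7.7
```

```text
t 23.42 pos [ 385.2 -284.2   67.3] al -0.5 F [ 0.  -0.4 -1.8] w 31.4
[7.3, -0.73, 0.29, -1.37]
```

Call:
drive_tool([
  [1.1, -0.1, 0, -0.3],
  [2.2, -0.2, 0, -0.6],
  [3.3, -0.3, 0, -0.9],
  [4.4, -0.4, 0, -1.2],
  [5.5, -0.55, 0.1, -1.4],
  [6.5, -0.65, 0.2, -1.4],
  [7.1, -0.7, 0.3, -1.4],
  [7.3, -0.7, 0.3, -1.4],
])

```text
clock: 24.08
position: [0.5696, -0.2675, 0.0574]
ee_rot: [-0.0, 0.998, 0.07, -0.0]
contact_force: [-0.8, -0.2, -1.8]
width: 0.0316
gripper_force: 59.9
```

Call:
drive_tool([
  [0, 0, 0, 0],
  [0, 0, 0.3, 0],
  [0, 0, 0.7, 0],
  [0, 0, 1.1, 0],
  [0, 0, 1.5, 0],
  [0, 0, 1.7, 0],
  [0, 0, 1.7, 0],
  [0, 0, 1.7, 0],
])

```text
clock: 24.75
position: [0.5673, -0.2681, 0.0164]
ee_rot: [-0.0, 0.998, 0.069, -0.0]
contact_force: [-0.1, 0.1, -1.4]
width: 0.0315
gripper_force: 59.9
```

```bash
python3 go.py 568 -267.5 7 7.7
```

```text
t 24.75 pos [ 567.3 -268.1   16.4] al 7.9 F [-0.1  0.1 -1.4] w 31.5
[0.03, -0.02, 0.37, 0.03]
```

Call:
drive_tool([
  [0, 0, 0.1, 0],
  [0, 0, 0.2, 0],
  [0, 0, 0.3, 0],
  [0, 0, 0.38, 0],
  [0, 0, 0.38, 0],
  [0, 0, 0.38, 0],
  [0, 0, 0.38, 0],
  [0, 0, 0.38, 0],
])

```text
clock: 25.42
position: [0.5678, -0.2682, 0.0075]
ee_rot: [0.0, 0.998, 0.069, 0.0]
contact_force: [0.2, -0.2, -1.5]
width: 0.0316
gripper_force: 59.9
```

Call:
drive_tool([
  [0, 0, 0, 0],
  [0, 0, 0, 0],
  [0, 0, 0, 0],
  [0, 0, 0, 0],
  [0, 0, -0.3, 0],
  [0, 0, -1.2, 0],
  [0, 0, -2.4, 0],
  [0, 0, -3.8, 0],
], grip=48)

```text
clock: 26.08
position: [0.5666, -0.2675, 0.1024]
ee_rot: [-0.001, 0.998, 0.069, -0.002]
contact_force: [0.6, 0.5, -0.0]
width: 0.0479
gripper_force: 0.0
```

```bash
python3 go.py 395.5 326.5 130 -4
```

```text
t 26.08 pos [ 566.6 -267.5  102.4] al 7.9 F [ 0.6  0.5 -0. ] w 47.9
[-3.52, -24.47, -1.11, 1.98]
```

Call:
drive_tool([
  [-0.3, -1.5, 0, 0.2],
  [-0.5, -3, 0, 0.4],
  [-0.7, -4.6, 0, 0.6],
  [-0.9, -6.2, 0, 0.8],
  [-1.1, -7.8, 0, 1],
  [-1.4, -9.4, 0, 1],
  [-1.6, -11, 0, 1],
  [-1.8, -12.6, 0, 1],
])

```text
clock: 26.75
position: [0.4792, 0.0393, 0.1032]
ee_rot: [0.0, 1.0, 0.016, 0.001]
contact_force: [0.8, -0.5, -0.3]
width: 0.0478
gripper_force: 0.0
```

```bash
python3 go.py 395.5 326.5 100 -4
```

```text
t 26.75 pos [479.2  39.3 103.2] al 1.9 F [ 0.8 -0.5 -0.3] w 47.8
[-2.97, -11.59, 0.13, 0.98]
```

Call:
drive_tool([
  [-0.4, -1.5, 0.1, 0.2],
  [-0.8, -3.1, 0.2, 0.4],
  [-1.2, -4.7, 0.3, 0.6],
  [-1.6, -6.3, 0.4, 0.8],
  [-2, -7.9, 0.6, 1],
  [-2.4, -9.5, 0.8, 1],
  [-2.7, -10.8, 1, 1],
  [-2.9, -11.4, 1.2, 1],
], grip=55)

```text
clock: 27.42
position: [0.3975, 0.3242, 0.0731]
ee_rot: [-0.001, 0.999, -0.034, 0.001]
contact_force: [0.5, -0.4, -0.0]
width: 0.0553
gripper_force: 0.0
```

Call:
drive_tool([
  [0, 0, 0.2, 0],
  [0, 0, 0.2, 0],
  [0, 0, 0.2, 0],
  [0, 0, 0.2, 0],
  [0, 0, 0.2, 0],
  [0, 0, 0.2, 0],
  [0, 0, 0.2, 0],
  [0, 0, 0.2, 0],
])

```text
clock: 28.08
position: [0.3984, 0.3197, 0.0676]
ee_rot: [-0.0, 0.999, -0.036, 0.0]
contact_force: [1.1, 0.1, -0.1]
width: 0.0547
gripper_force: 0.0
```

```bash
python3 go.py 395.5 326.5 2 -4
python3 - <<'E'
from h import *
t,_=shot('top'); cv2.imwrite('pics/t5.png',t)
print(blobs('top',t,(325,155,382,207),.014,20))
E
```

```text
t 28.08 pos [398.4 319.7  67.6] al -4.2 F [ 1.1  0.1 -0.1] w 54.7
[-0.13, -0.26, 2.62, -0.03]
{'c': array([ 567.5, -269.4]), 'm': array([ 567. , -268.7]), 'L': 128.5, 'W': 103.3, 'a': 8.0}
```

Call:
drive_tool([
  [-0.1, -0.26, 0.4, 0],
  [-0.1, -0.26, 0.9, 0],
  [-0.1, -0.26, 1.4, 0],
  [-0.1, -0.26, 1.9, 0],
  [-0.1, -0.26, 2.3, 0],
  [-0.1, -0.26, 2.5, 0],
  [-0.1, -0.26, 2.6, 0],
  [-0.1, -0.26, 2.6, 0],
])

```text
clock: 28.8
position: [0.3957, 0.3268, 0.0017]
ee_rot: [0.0, 0.999, -0.036, -0.0]
contact_force: [0.1, 0.6, -0.5]
width: 0.0551
gripper_force: 0.0
```

Call:
drive_tool([
  [0, 0, 0, 0],
  [0, 0, 0, 0],
  [0, 0, 0, 0],
  [0, 0, 0, 0],
  [0, 0, 0, 0],
  [0, 0, 0, 0],
  [0, 0, 0, 0],
  [0, 0, 0, 0],
], grip=15)

```text
clock: 29.47
position: [0.3966, 0.3273, 0.0033]
ee_rot: [-0.001, 0.999, -0.036, 0.001]
contact_force: [0.2, 1.0, 6.4]
width: 0.0251
gripper_force: 59.1
```

Call:
drive_tool([
  [0, 0, -0.2, 0],
  [0, 0, -0.6, 0],
  [0, 0, -1.1, 0],
  [0, 0, -1.7, 0],
  [0, 0, -2.2, 0],
  [0, 0, -2.6, 0],
  [0, 0, -2.6, 0],
  [0, 0, -2.6, 0],
])

```text
clock: 30.13
position: [0.3963, 0.3269, 0.068]
ee_rot: [-0.0, 0.999, -0.036, 0.001]
contact_force: [-0.1, -0.6, -0.8]
width: 0.0253
gripper_force: 59.1
```

```bash
python3 go.py 554.5 242.5 60 1.6
```

```text
t 30.13 pos [396.3 326.9  68. ] al -4.1 F [-0.1 -0.6 -0.8] w 25.3
[6.55, 2.91, 0.32, -0.95]
```

Call:
drive_tool([
  [1.1, 0.5, 0, -0.3],
  [2.2, 1, 0, -0.6],
  [3.3, 1.5, 0, -0.9],
  [4.4, 2, 0, -0.95],
  [5.4, 2.4, 0.1, -0.95],
  [6.1, 2.7, 0.2, -0.95],
  [6.5, 2.9, 0.3, -0.95],
  [6.55, 2.9, 0.3, -0.95],
])

```text
clock: 30.8
position: [0.555, 0.2415, 0.0584]
ee_rot: [0.0, 1.0, 0.013, -0.001]
contact_force: [-1.0, -0.2, -1.5]
width: 0.0256
gripper_force: 59.1
```

Call:
drive_tool([
  [0, 0, 0, 0],
  [0, 0, 0.3, 0],
  [0, 0, 0.7, 0],
  [0, 0, 1.1, 0],
  [0, 0, 1.5, 0],
  [0, 0, 1.7, 0],
  [0, 0, 1.7, 0],
  [0, 0, 1.7, 0],
])

```text
clock: 31.47
position: [0.5537, 0.2428, 0.0167]
ee_rot: [0.0, 1.0, 0.014, -0.001]
contact_force: [0.9, -0.2, 0.2]
width: 0.0257
gripper_force: 59.1
```

```bash
python3 go.py 554.5 242.5 7.5 1.6
```

```text
t 31.47 pos [553.7 242.8  16.7] al 1.6 F [ 0.9 -0.2  0.2] w 25.7
[0.03, 0.01, 0.37, 0.0]
```

Call:
drive_tool([
  [0, 0, 0.1, 0],
  [0, 0, 0.2, 0],
  [0, 0, 0.3, 0],
  [0, 0, 0.37, 0],
  [0, 0, 0.37, 0],
  [0, 0, 0.37, 0],
  [0, 0, 0.37, 0],
  [0, 0, 0.37, 0],
])

```text
clock: 32.13
position: [0.5543, 0.2428, 0.0083]
ee_rot: [0.0, 1.0, 0.014, 0.0]
contact_force: [-0.3, -0.5, -0.8]
width: 0.0255
gripper_force: 59.1
```

Call:
drive_tool([
  [0, 0, 0, 0],
  [0, 0, 0, 0],
  [0, 0, 0, 0],
  [0, 0, 0, 0],
  [0, 0, -0.3, 0],
  [0, 0, -1.2, 0],
  [0, 0, -2.4, 0],
  [0, 0, -3.6, 0],
], grip=42)

```text
clock: 32.8
position: [0.5535, 0.2425, 0.0989]
ee_rot: [0.0, 1.0, 0.014, -0.001]
contact_force: [-0.3, 0.2, 0.2]
width: 0.042
gripper_force: 0.0
```

Call:
drive_tool([
  [-1, 0, -1, 0],
  [-2, 0, -2, 0],
  [-3.5, 0, -2, 0],
  [-5, 0, -2, 0],
  [-6.5, 0, -2, 0],
  [-8, 0, -2, 0],
  [-8, 0, -2, 0],
  [-8, 0, -2, 0],
])

```text
clock: 33.47
position: [0.3523, 0.237, 0.1489]
ee_rot: [-0.0, 1.0, 0.015, 0.0]
contact_force: [0.6, -0.7, 0.5]
width: 0.0423
gripper_force: 0.0
```

```bash
python3 look.py top f1 125 135 385 255 3; python3 go.py
python3 - <<'E'
from h import *
im=cv2.imread('pics/f1.png'); cv2.imwrite('pics/f2.png',np.clip(im*1.8,0,255).astype(np.uint8))
t,_=shot('top'); print(blobs('top',t,(130,172,155,216),.004,20))
E
```

```text
t 33.52 pos [354.4 237.5 149.1] al 1.6 F [ 1.1  0.2 -0.3] w 41.7
{'c': array([525.4, 446.1]), 'm': array([525.2, 446.4]), 'L': 101.8, 'W': 20.4, 'a': 11.0}
```

View pics/f2.png

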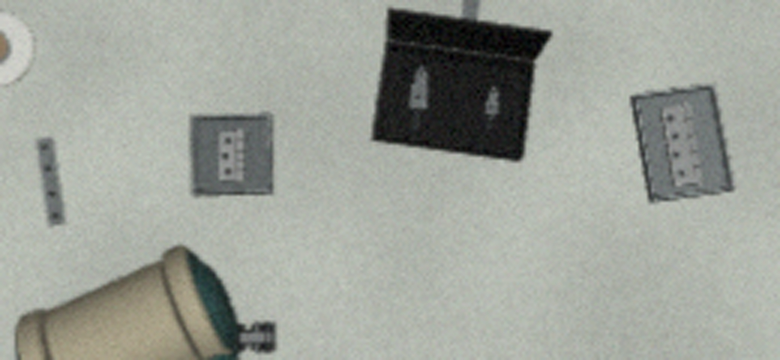

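All pieces are centred: short hinge (231,154) in its tray (232,154), long hinge (683,144) in its tray (682,144), both bits in the case, flap up, plate unmoved.

```bash
python3 -c "
from rig import order; print(order.sign_off())"
```

```text
the job is handed in; nothing more can be done
None
```

I handed the job in at about 33.5 s: both hinges are centred in their trays, both bits lie straight in their compartments, the flap stands open and the mending plate is unmoved (the hand-in returned no verdict).

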